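Clamp an encoder flange in the bench fixture

TASK

Clamp the encoder flange that lies loose in the twin-rod fixture: turn the black wing knob anticlockwise to free the sliding carriage, slide the carriage gently along until its jaw has pushed the flange fully home into the V-block with no gap left, then turn the knob back clockwise until it is fully tight and let go. Move the flange only with the jaw - keep the gripper off it, as it carries a bare circuit board - do not ram it, and leave everything else on the bench where it is.

Things in the scene. Friction and masses are not known exactly. Their poses are not given: they have to be found in the camera images.
- fixture: Aluminium fixture fixed to the bench: bed 190 (x) x 340 (y) x 16 mm high, origin at the centre of its underside. Dark V-block (top at 50 mm) at its -y end, opening to +y; 12 mm steel guide rods along y at x = +-77 mm, 36 mm above the bench; low end bar (50 mm high) at +y; a dark strip in a slot along the middle. The carriage rides on the rods, between the flange and the end bar.
- carriage_slide (a joint): Carriage along the fixture's +y, m. 0: jaw face touches a flange that is fully home; 0.1: fully back; -0.012: front stop without a flange. Aluminium block 178 mm across the rods, 77 mm along them, flat top 52 mm above the bench. Slides with about 2 N when free, held fast by friction (over 25 N) when the knob is tight.
- clamp_knob (a joint): Angle of the wing knob on the carriage, rad, growing anticlockwise seen from above. 0: tight stop, wing along the rods (fixture y); 1.5: loose stop, wing across the rods. Starts to grip below about 0.8, fully tight below 0.3, free above 1.0. Takes about 0.3 N m.
- knob_grip (a point): Centre of the knob's wing, the point to grip, 85 mm above the bench on the knob's axis, 43 mm behind the jaw face. The wing is a black bar 70 mm long (this point's y axis), 16 mm wide (its x axis), 26 mm tall, its underside 20 mm above the carriage top; the axes turn with the knob.
- carriage: The carriage with its knob; at its front (-y side) a grey jaw plate 120 mm wide, 30 mm high. Origin at the foot of the jaw face, at bed height; axes as the fixture's.
- jaw_face (a point): Middle of the jaw face, 12 mm above the bed.
- flange: The loose encoder flange to be clamped, lying on the bed between V-block and jaw: aluminium disc 110 mm in diameter, 16 mm thick, 0.36 kg, with a green ring board and parts up to 5 mm high on top. Origin at the centre of its underside, z up.
- home (a point): Where the flange's origin lies when it touches both faces of the V-block: on the bed's top (16 mm above the bench), on the fixture's centre line, 85 mm from its centre towards -y.
- spare_flange: A second such flange lying on the bench beyond the fixture; bystander, leave alone. Origin at the centre of its underside.
- screwdriver: Screwdriver, 180 mm, lying on the bench on the robot's side of the fixture; bystander.
- multimeter: Grey hand-held multimeter 80 x 150 x 42 mm lying on the bench beyond the fixture; bystander. Origin under its centre.
- solder_spool: Standing spool, 60 mm in diameter, 44 mm high, near the V-block end; bystander.

How it is judged:
On the way, in this order (a step that is already met when the one before it is completed fails the run):
1. the clamp knob is turned free while the carriage still stands back (value of joint clamp_knob above 1 rad and value of joint carriage_slide above 0.05 m), for 0.1 s.
2. with the clamp free, the jaw has pushed the flange home into the V-block (horizontal distance between flange and home below 0.003 m and z of flange in the frame of home below 0.003 m and angle between flange's own z axis and vertical below 0.05 rad and value of joint carriage_slide between -0.003 and 0.003 m and value of joint clamp_knob above 0.8 rad), for 0.2 s.
3. the knob is tight again with the flange home (horizontal distance between flange and home below 0.003 m and z of flange in the frame of home below 0.003 m and angle between flange's own z axis and vertical below 0.05 rad and value of joint carriage_slide between -0.003 and 0.003 m and value of joint clamp_knob below 0.3 rad), for 0.2 s.
At the end, for the whole second after the job is handed in: The flange lies flat on the bed within 3 mm of its home in the V-block, the jaw face stands within 3 mm of touching it (carriage joint between -3 and 3 mm), the knob is tight (below 0.3 rad), all at rest, the gripper off everything (all of step 3 and linear speed of flange below 0.01 m/s).
It fails at once if the robot touches the flange (over 1 N) (contact force between any of the fingers, the arm and flange above 1 N).
It fails at once if the jaw rams the flange (over 50 N) (contact force between carriage and flange above 50 N).
It fails at once if a bystander is moved more than 15 mm (distance of any of spare_flange, screwdriver, multimeter, solder_spool from where it was at the start of the episode above 0.015 m).
It also fails if it takes over 48 s, if anything falls off the work surface, if the arm or the gripper's body presses on something with over 40 N, if the wrist force passes 120 N, or if a joint passes its speed limit or range.

ROBOT

A 6-joint arm with a two-finger parallel gripper is mounted at the origin on the work surface. World frame = base frame: x ahead of the robot, y to its left, z up, the work surface at z = 0. Lengths are in m, angles in rad, forces in N, time in s.
With the tool pointing down it reaches from about 0.3 to 0.875 m from the base axis. Payload 6.4 kg.
Tool frame: the origin (TCP) lies at the very end of the fingers, on their centre line; the grasp point (between the pads) lies 19 mm behind it (ctrl.tcp_to_grasp is the distance from the TCP to the grasp point, in m); z points along the fingers, y is the direction in which the jaws open and shut (so a half turn about z gives the same grasp; the last joint's range is limited). The gripper opens to 85 mm and grips with 20 to 120 N. Pads are 22 mm wide; open, the fingers measure 114 mm over their backs; the gripper's body (76 mm by 85 mm) begins 54 mm behind the grasp point. The pads swing forward as they close: fully open they stand 13 mm farther back than shut.
Start: joints at [-1.433, 0.181, 1.607, -0, 1.354, -0.206], TCP at [0.194, -0.541, 0.231] pointing down, gripper open.
Joint ranges: [-2.99, 2.99], [-0.89, 2.07], [0.3, 2.58], [-1.14, 4.28], [0, 2.63], [-3.12, 3.12]. Speed limits (rad/s): [2.57, 2.57, 3.01, 3.14, 3.14, 3.14].

INTERFACE

Orientations are given as a unit quaternion [w, x, y, z].
In Python, from bench import ctrl gives the robot as it stands. The module is installed in compiled form; this text tells all that it offers.
- The arm moves only by the tool drive_tool, never from a script. Its argument "deltas" is a list of rows, each an object with "slide": the shift along the tool's x, y, z as a fraction of full scale, a list of three; "delta_rot": the turn, a rotation vector about the tool's x, y, z as a fraction of full scale, a list of three; "hand": the opening, from 0 (shut) to 1 (fully open). In form: [{"slide": [tx, ty, tz], "delta_rot": [wx, wy, wz], "hand": hand}, ...]. A call has exactly 5 rows; each row shifts and turns the commanded pose from where the row before left it, along the tool's axes as they then stand; what a row does not reach is not made up. Full scale, the value 1, is 50 mm for a shift and 180 degrees for a turn. A row lasts 1/8 s, in which the tool goes at most 62.5 mm and 10.7 degrees, less where a joint would pass 70% of its speed; a pose out of reach is approached as far as the arm can. A call with a number of a shift or a turn outside -1 to 1 is refused whole. A call with a gripper value outside its range is refused whole. The fingers move at their own pace and stop on an object; the grip force is fixed at half the most. Time passes only in rows, so rows that do not move let the fingers close, or fill a call up. It gives the time, the measured TCP pose, the force and the opening at its end, in the units of the state.
- ctrl.get_obs(): the state, without advancing time (a new reading comes with each control period).
- ctrl.camera(name): name is "scene" or "top"; returns a dict with "frame" (420x560x3 uint8, red, green, blue), "mtx" (3x3 intrinsics, pixels), "R" (3x3) and "t" (3): a world point X has camera coordinates R X + t. Camera axes: x right, y down, z forward; pixel columns grow to the right and rows downward; lengths in m; the calibration is good to about 2 mm. A picture is of the moment at which its call begins. There is no depth.
- ctrl.hand_in(): hands the job in, once; it reports no verdict.
The state is a dict: "time_s": time; "q": joint angles; "dq": joint speeds; "joint_efforts": joint torques, N m; "eef_pos": TCP position; "eef_rot": TCP orientation; "wrist_force": force on the tool from outside, world axes, zero at the start; "torque": the same for the moment, N m; "opening": opening from 0.0 (shut) to 1.0 (fully open).
Only numpy, scipy, OpenCV 4.12 (cv2) and the standard library are available. Lean on these libraries where they do the work, as an engineer would, in place of code of your own. Each camera call takes 0.05 s, during which the arm holds its last target.

## Working session

There is one attempt and no reset: what is moved stays moved. The work goes in short steps, Python scripts to look and compute and a tool call to move; the robot and the scene stay as the last step left them, time stands still between calls to the robot, and variables do not carry over. Pictures are saved under pics/ and viewed, and the job is handed in when it is done.

Besides the shell and the picture viewer there is one more tool, called after "Emit:" as a command line: name --argument value ..., lists and objects as JSON in quotes. drive_tool: Moves the arm, as the interface text tells. Its arguments: {"type":"object","properties":{"deltas":{"type":"array","items":{"type":"object","properties":{"slide":{"type":"array","items":{"type":"number"}},"delta_rot":{"type":"array","items":{"type":"number"}},"hand":{"type":"number"}}}}},"required":["deltas"]}

```bash
mkdir -p pics; python3 - <<'E'
from bench import ctrl
import cv2
print(ctrl.get_obs())
for n in("scene","top"):
    c=ctrl.camera(n); cv2.imwrite(f"pics/{n}0.png",c["frame"][:,:,::-1]); print(n,c["mtx"],c["R"],c["t"])
E
```

```text
{'time_s': 0.0, 'q': array([-1.43332830e+00,  1.81540920e-01,  1.60802102e+00, -1.80086208e-07,
        1.35383710e+00, -2.06313165e-01]), 'dq': array([ 0.00024081, -0.0007712 ,  0.00040548, -0.00102406,  0.00133647,
       -0.00072753]), 'joint_efforts': array([ 5.30362249e-04, -4.44876409e+01, -3.51330435e+01, -1.99428164e-04,
        9.20821389e-03,  1.30756419e-05]), 'eef_pos': array([ 0.19373282, -0.54077408,  0.23037796]), 'eef_rot': array([-9.02663261e-04,  9.85262745e-01,  1.71045336e-01,  3.09963014e-05]), 'wrist_force': array([0.19800364, 0.62815593, 0.56551314]), 'torque': array([ 0.01795415, -0.01822871, -0.00539288]), 'opening': 1.0015619317612983}
scene [[379.40907894   0.         275.28925257]
 [  0.         379.40907894 204.79522275]
 [  0.           0.           1.        ]] [[ 0.19340524  0.98110939 -0.00433317]
 [ 0.64442102 -0.13036196 -0.75347681]
 [-0.73980806  0.14293398 -0.6574602 ]] [-0.05893587 -0.31076073  1.14114989]
top [[480.98832757   0.         280.28899856]
 [  0.         480.98832757 203.49512164]
 [  0.           0.           1.        ]] [[-0.02820798 -0.99949509  0.01462447]
 [-0.98299125  0.0250802  -0.1819318 ]
 [ 0.18147316 -0.01950766 -0.98320239]] [-0.03181189  0.5825332   0.91179795]
```

View pics/scene0.png

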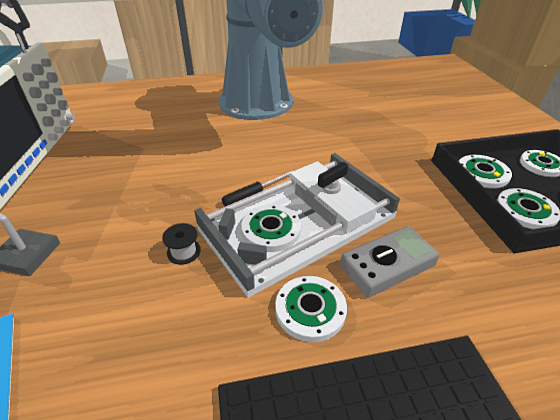

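View pics/top0.png

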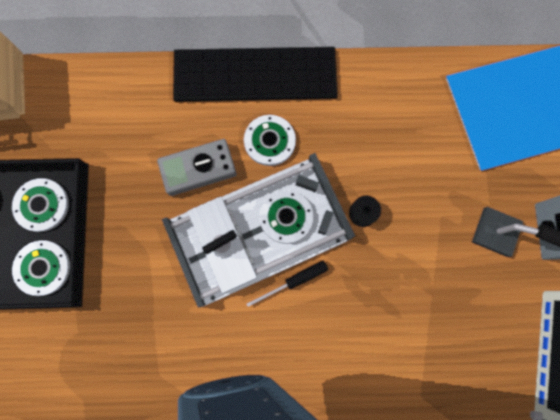

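```bash
python3 - <<'E'
import cv2
a=cv2.imread("pics/top0.png")[145:315,150:360]
cv2.imwrite("pics/crop0.png",cv2.resize(a,None,fx=3.5,fy=3.5,interpolation=cv2.INTER_CUBIC))
a=cv2.imread("pics/scene0.png")[140:300,185:405]
cv2.imwrite("pics/crop1.png",cv2.resize(a,None,fx=3.5,fy=3.5,interpolation=cv2.INTER_CUBIC))
E
```

```text
(no output)
```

View pics/crop0.png

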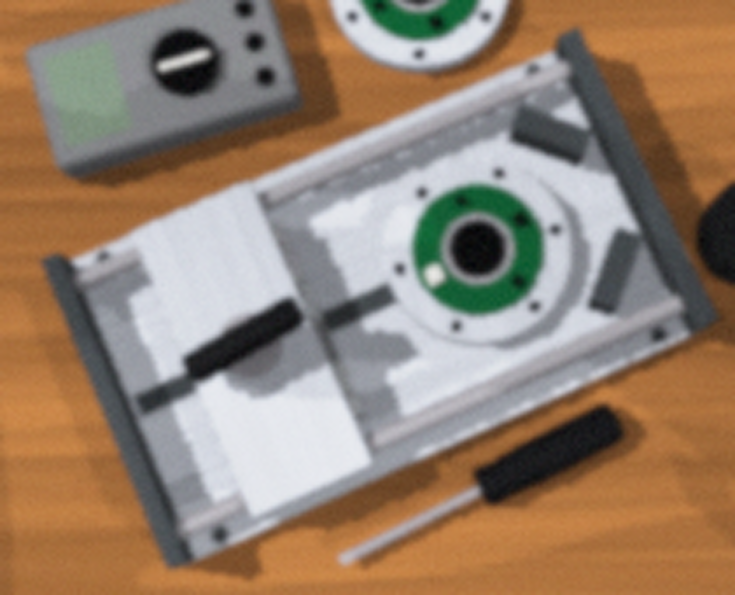

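View pics/crop1.png

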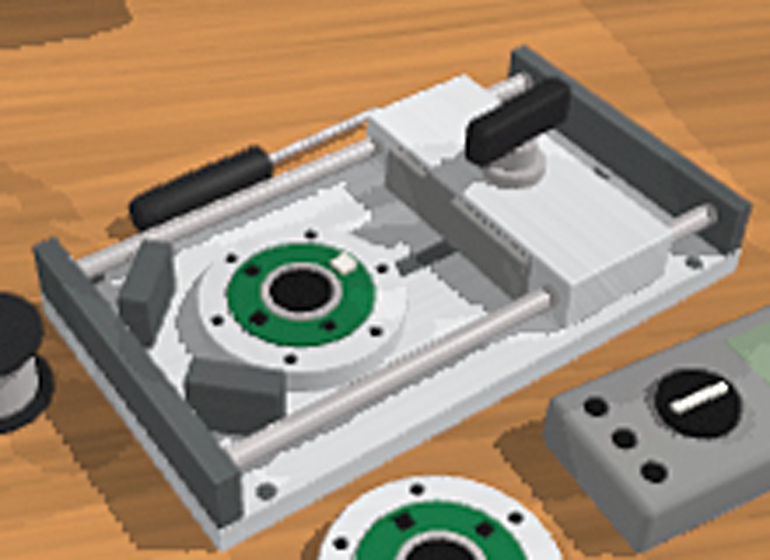

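```bash
cat > h.py <<'E'
import numpy as np,cv2
K={"top":(np.array([[480.98832757,0,280.28899856],[0,480.98832757,203.49512164],[0,0,1]]),np.array([[-0.02820798,-0.99949509,0.01462447],[-0.98299125,0.0250802,-0.1819318],[0.18147316,-0.01950766,-0.98320239]]),np.array([-0.03181189,0.5825332,0.91179795])),
"scene":(np.array([[379.40907894,0,275.28925257],[0,379.40907894,204.79522275],[0,0,1]]),np.array([[0.19340524,0.98110939,-0.00433317],[0.64442102,-0.13036196,-0.75347681],[-0.73980806,0.14293398,-0.6574602]]),np.array([-0.05893587,-0.31076073,1.14114989]))}
def proj(n,X):
    k,R,t=K[n]; c=k@(R@np.asarray(X,float)+t); return c[:2]/c[2]
def back(n,uv,z):
    k,R,t=K[n]; d=R.T@np.linalg.solve(k,[uv[0],uv[1],1]); o=-R.T@t
    return o+d*(z-o[2])/d[2]
def ct(u,v): return ((u+.5)/3.5-.5+150,(v+.5)/3.5-.5+145)
def cs(u,v): return ((u+.5)/3.5-.5+185,(v+.5)/3.5-.5+140)
E
python3 - <<'E'
from h import *
P=lambda l,n,uv,z: print(l,n,np.round(back(n,uv,z),4))
for l,u,z in [("wing",ct(243,336),.098),("wingL",ct(190,365),.098),("wingR",ct(296,310),.098),("fr1",ct(252,185),.052),("fr2",ct(370,463),.052),("bk1",ct(135,232),.052),("bk2",ct(250,515),.052),("V far",ct(568,32),.05),("V near",ct(717,318),.05),("E far",ct(45,262),.05),("E near",ct(172,566),.05),("flange hole",ct(477,248),.033)]: P(l,"top",u,z)
for l,u,z in [("wing",cs(518,112),.098),("fr1",cs(540,250),.052),("fr2",cs(370,115),.052),("bk far",cs(665,220),.052),("bk near",cs(463,77),.052),("V far",cs(215,480),.05),("V near",cs(36,243),.05),("E far",cs(748,208),.05),("E near",cs(514,46),.05),("flange hole",cs(301,291),.033)]: P(l,"scene",u,z)
E
```

```text
wing top [0.5051 0.0707 0.098 ]
wingL top [0.4903 0.0991 0.098 ]
wingR top [0.5184 0.0421 0.098 ]
fr1 top [0.597  0.0701 0.052 ]
fr2 top [0.4371 0.0053 0.052 ]
bk1 top [0.5714 0.137  0.052 ]
bk2 top [0.4105 0.0724 0.052 ]
V far top [ 0.6844 -0.1155  0.05  ]
V near top [ 0.5135 -0.1937  0.05  ]
E far top [0.5557 0.1884 0.05  ]
E near top [0.384  0.1157 0.05  ]
flange hole top [ 0.5601 -0.0587  0.033 ]
wing scene [0.5149 0.0677 0.098 ]
fr1 scene [0.574  0.0654 0.052 ]
fr2 scene [0.4408 0.005  0.052 ]
bk far scene [0.5644 0.1383 0.052 ]
bk near scene [0.414  0.0694 0.052 ]
V far scene [ 0.6877 -0.121   0.05  ]
V near scene [ 0.5141 -0.1923  0.05  ]
E far scene [0.5618 0.1874 0.05  ]
E near scene [0.3846 0.1113 0.05  ]
flange hole scene [ 0.5602 -0.0589  0.033 ]
```

```bash
cat >> h.py <<'E'
from scipy.optimize import least_squares
def W(p,x,y,z):
    c,s=np.cos(p[2]),np.sin(p[2]); return [p[0]+c*x-s*y,p[1]+s*x+c*y,z]
E
python3 - <<'E'
from h import *
# params fx,fy,yaw,s,k, frontoff
def res(p,out=False):
    r=[];yk=-.03+p[3]+.043; yf=-.03+p[3]+p[5]
    def a(n,uv,X): r.append(proj(n,X)-np.array(uv))
    H=.095
    a("top",ct(568,32),W(p,H,-.17,.05));a("top",ct(717,318),W(p,-H,-.17,.05))
    a("top",ct(45,262),W(p,H,.17,.05));a("top",ct(172,566),W(p,-H,.17,.05))
    a("scene",cs(215,480),W(p,H,-.17,.05));a("scene",cs(36,243),W(p,-H,-.17,.05));a("scene",cs(748,208),W(p,H,.17,.05));a("scene",cs(514,46),W(p,-H,.17,.05))
    a("top",ct(370,463),W(p,-.089,yf,.052));a("top",ct(135,232),W(p,.089,yf+.077,.052));a("top",ct(250,515),W(p,-.089,yf+.077,.052));a("top",ct(252,185),W(p,.089,yf,.052))
    a("scene",cs(540,268),W(p,.089,yf,.052));a("scene",cs(370,115),W(p,-.089,yf,.052));a("scene",cs(665,220),W(p,.089,yf+.077,.052));a("scene",cs(463,77),W(p,-.089,yf+.077,.052))
    for sg,u in((1,(190,365)),(-1,(296,310))):
        d=.035*sg; a("top",ct(*u),W(p,-np.sin(p[4])*d,yk+np.cos(p[4])*d,.098))
    for sg,u in((1,(556,88)),(-1,(480,134))):
        d=.035*sg; a("scene",cs(*u),W(p,-np.sin(p[4])*d,yk+np.cos(p[4])*d,.098))
    r=np.array(r)
    return r if out else r.ravel()
f=least_squares(res,[.535,-.002,.407,.064,.05,.005],loss="soft_l1")
print(f.x);print(np.round(res(f.x,True),1))
p=f.x;print("knob",W(p,0,p[3]+.013,.085),"home",W(p,0,-.085,.016))
E
```

```text
[ 0.53488638 -0.00200081  0.39836878  0.06533477  0.16568347  0.00498685]
[[ 3.  -1.9]
 [ 0.9  0.1]
 [-1.6 -0.4]
 [-1.1  1.4]
 [-0.5  0.5]
 [-1.8 -0. ]
 [ 0.8 -2. ]
 [ 2.4 -1.1]
 [ 2.4 -0.1]
 [-1.8  0. ]
 [ 0.4  1.6]
 [ 0.2 -2.1]
 [ 7.2  4.6]
 [-2.5 -0.8]
 [ 2.6  2.3]
 [ 0.2 -1.9]
 [-0.4  2.4]
 [ 0.7 -2.5]
 [ 0.5 -3.8]
 [-1.9 -1.9]]
knob [np.float64(0.5044991177273559), np.float64(0.07019995086502617), 0.085] home [np.float64(0.5678591843067831), np.float64(-0.08034488648382652), 0.016]
```

```bash
cat >> h.py <<'E'
from scipy.spatial.transform import Rotation as Ro
def go(tgt,n):
    from bench import ctrl
    o=ctrl.get_obs(); w,x,y,z=o["eef_rot"]; R=Ro.from_quat([x,y,z,w])
    d=np.array(tgt)-o["eef_pos"]; l=R.inv().apply(d)
    tx=R.apply([1,0,0]); print("t",o["time_s"],"pos",o["eef_pos"].round(4),"yaw",np.degrees(np.arctan2(tx[1],tx[0])).round(2),"tz",R.apply([0,0,1]).round(3),"F",o["wrist_force"].round(1),"open",round(o["opening"],3))
    print("slide total",l.round(4),"per row",(l/.05/n).round(3))
E
python3 -c "
from h import *
go([.504,.070,.2304],15)"
```

```text
t 0.1 pos [ 0.1937 -0.5408  0.2305] yaw 19.7 tz [-0.     0.002 -1.   ] F [ 0.2  0.4 -0.2] open 1.002
slide total [ 0.498  -0.4705  0.001 ] per row [ 0.664 -0.627  0.001]
```

Emit:
drive_tool --deltas '[{"slide": [0.664, -0.627, 0], "delta_rot": [0, 0, 0], "hand": 1}, {"slide": [0.664, -0.627, 0], "delta_rot": [0, 0, 0], "hand": 1}, {"slide": [0.664, -0.627, 0], "delta_rot": [0, 0, 0], "hand": 1}, {"slide": [0.664, -0.627, 0], "delta_rot": [0, 0, 0], "hand": 1}, {"slide": [0.664, -0.627, 0], "delta_rot": [0, 0, 0], "hand": 1}]'

```text
time_s: 0.72
eef_pos: [0.2976, -0.3363, 0.231]
eef_rot: [-0.0, 0.985, 0.171, -0.0]
wrist_force: [1.2, 0.3, -0.4]
opening: 0.998
```

Emit:
drive_tool --deltas '[{"slide": [0.664, -0.627, 0], "delta_rot": [0, 0, 0], "hand": 1}, {"slide": [0.664, -0.627, 0], "delta_rot": [0, 0, 0], "hand": 1}, {"slide": [0.664, -0.627, 0], "delta_rot": [0, 0, 0], "hand": 1}, {"slide": [0.664, -0.627, 0], "delta_rot": [0, 0, 0], "hand": 1}, {"slide": [0.664, -0.627, 0], "delta_rot": [0, 0, 0], "hand": 1}]'

```text
time_s: 1.35
eef_pos: [0.401, -0.1328, 0.2312]
eef_rot: [-0.0, 0.985, 0.171, 0.0]
wrist_force: [1.4, 0.1, 1.0]
opening: 0.999
```

Emit:
drive_tool --deltas '[{"slide": [0.664, -0.627, 0], "delta_rot": [0, 0, 0], "hand": 1}, {"slide": [0.664, -0.627, 0], "delta_rot": [0, 0, 0], "hand": 1}, {"slide": [0.664, -0.627, 0], "delta_rot": [0, 0, 0], "hand": 1}, {"slide": [0.664, -0.627, 0], "delta_rot": [0, 0, 0], "hand": 1}, {"slide": [0.664, -0.627, 0], "delta_rot": [0, 0, 0], "hand": 1}]'

```text
time_s: 1.98
eef_pos: [0.5045, 0.0708, 0.231]
eef_rot: [0.0, 0.985, 0.171, -0.0]
wrist_force: [0.4, -0.6, 0.2]
opening: 1.003
```

Emit:
drive_tool --deltas '[{"slide": [0, 0, 0], "delta_rot": [0, 0, -0.053], "hand": 1}, {"slide": [0, 0, 0], "delta_rot": [0, 0, -0.053], "hand": 1}, {"slide": [0, 0, 0], "delta_rot": [0, 0, -0.053], "hand": 1}, {"slide": [0, 0, 0], "delta_rot": [0, 0, -0.053], "hand": 1}, {"slide": [0, 0, 0], "delta_rot": [0, 0, -0.053], "hand": 1}]'

```text
time_s: 2.6
eef_pos: [0.5039, 0.0693, 0.2308]
eef_rot: [-0.0, 0.83, 0.557, -0.0]
wrist_force: [-0.2, 0.1, -0.7]
opening: 0.999
```

Emit:
drive_tool --deltas '[{"slide": [0, 0, 0], "delta_rot": [0, 0, -0.053], "hand": 1}, {"slide": [0, 0, 0], "delta_rot": [0, 0, -0.053], "hand": 1}, {"slide": [0, 0, 0], "delta_rot": [0, 0, -0.053], "hand": 1}, {"slide": [0, 0, 0], "delta_rot": [0, 0, -0.053], "hand": 1}, {"slide": [0, 0, 0], "delta_rot": [0, 0, -0.053], "hand": 1}]'

```text
time_s: 3.22
eef_pos: [0.5038, 0.0693, 0.2308]
eef_rot: [-0.0, 0.534, 0.845, -0.0]
wrist_force: [-0.4, -0.1, -0.6]
opening: 0.999
```

Emit:
drive_tool --deltas '[{"slide": [0, 0, 0.5], "delta_rot": [0, 0, 0], "hand": 1}, {"slide": [0, 0, 0.5], "delta_rot": [0, 0, 0], "hand": 1}, {"slide": [0, 0, 0.5], "delta_rot": [0, 0, 0], "hand": 1}, {"slide": [0, 0, 0.4], "delta_rot": [0, 0, 0], "hand": 1}, {"slide": [0, 0, 0], "delta_rot": [0, 0, 0], "hand": 1}]'

```text
time_s: 3.85
eef_pos: [0.5025, 0.0694, 0.1344]
eef_rot: [-0.002, 0.537, 0.844, -0.001]
wrist_force: [0.4, -0.4, -0.5]
opening: 1.0
```

```bash
cat > look.py <<'E'
import sys
from h import *
from bench import ctrl
t=sys.argv[1]
go([0,0,0],1)
a=ctrl.camera("top")["frame"][:,:,::-1][145:315,150:360]; b=ctrl.camera("scene")["frame"][:,:,::-1][130:300,185:405]
r=lambda i:cv2.resize(i,None,fx=3.5,fy=3.5,interpolation=cv2.INTER_CUBIC)
cv2.imwrite(f"pics/t{t}.png",r(a));cv2.imwrite(f"pics/s{t}.png",r(b))
E
python3 look.py 1
```

```text
t 3.85 pos [0.5025 0.0694 0.1344] yaw 115.09 tz [-0.004  0.    -1.   ] F [ 0.4 -0.4 -0.5] open 1.0
slide total [ 0.15   -0.484   0.1366] per row [ 2.999 -9.679  2.733]
```

View pics/s1.png

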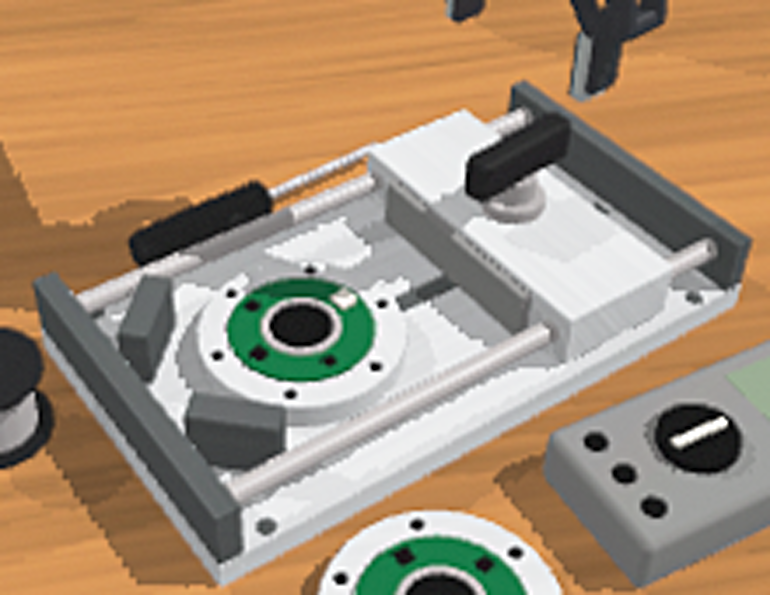

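View pics/t1.png

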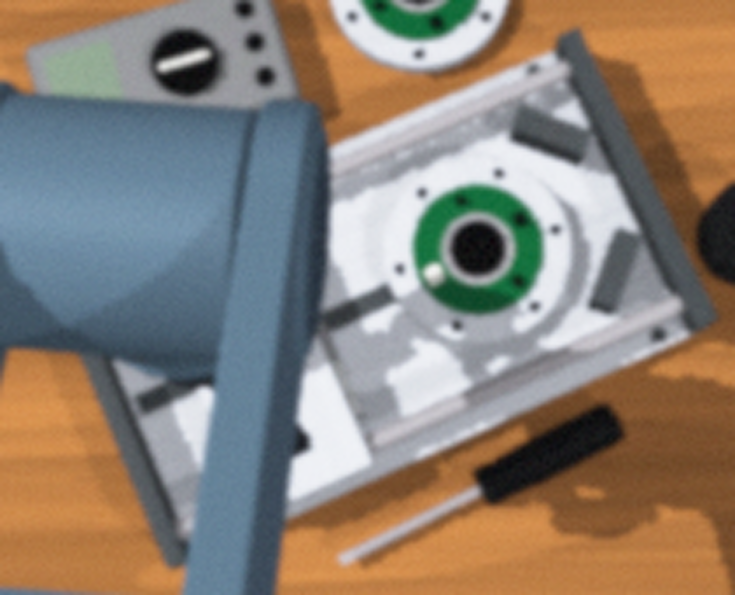

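```bash
python3 -c "
from h import *
go([.5045,.0702,.068],4)"
```

```text
t 3.95 pos [0.5043 0.0692 0.1366] yaw 115.1 tz [-0.  0. -1.] F [ 1.3 -0.6 -0.5] open 1.002
slide total [0.0008 0.0006 0.0686] per row [0.004 0.003 0.343]
```

Emit:
drive_tool --deltas '[{"slide": [0.02, 0.01, 0.35], "delta_rot": [0, 0, 0], "hand": 1}, {"slide": [0, 0, 0.35], "delta_rot": [0, 0, 0], "hand": 1}, {"slide": [0, 0, 0.35], "delta_rot": [0, 0, 0], "hand": 1}, {"slide": [0, 0, 0.32], "delta_rot": [0, 0, 0], "hand": 1}, {"slide": [0, 0, 0], "delta_rot": [0, 0, 0], "hand": 0.6}]'

```text
time_s: 4.58
eef_pos: [0.5028, 0.0704, 0.0659]
eef_rot: [-0.002, 0.537, 0.844, -0.001]
wrist_force: [0.8, 0.7, 0.6]
opening: 0.814
```

```bash
python3 look.py 2
```

```text
t 4.575 pos [0.5028 0.0704 0.0659] yaw 115.09 tz [-0.004  0.    -1.   ] F [0.8 0.7 0.6] open 0.814
slide total [ 0.1493 -0.485   0.0677] per row [ 2.986 -9.699  1.354]
```

View pics/s2.png

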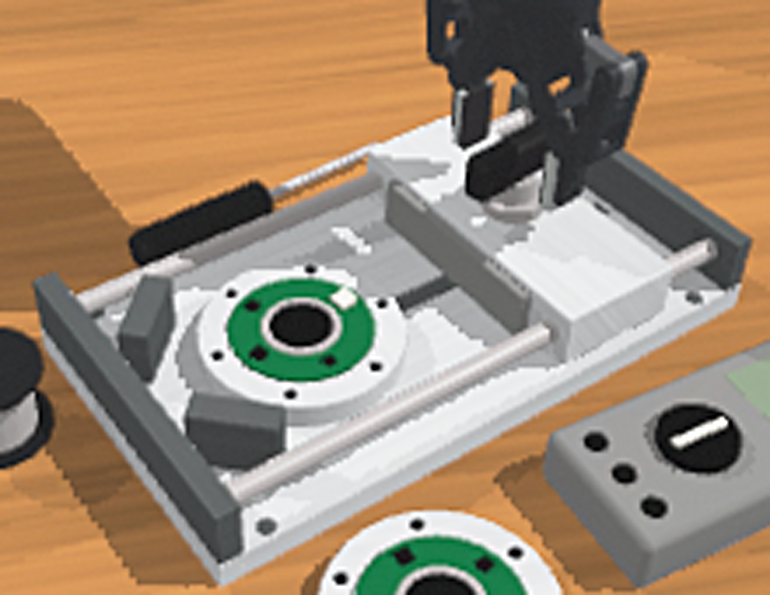

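The fingers straddle the wing in the scene crop, near (470,110) and (560,180). Closing now.

Emit:
drive_tool --deltas '[{"slide": [0, 0, 0], "delta_rot": [0, 0, 0], "hand": 0}, {"slide": [0, 0, 0], "delta_rot": [0, 0, 0], "hand": 0}, {"slide": [0, 0, 0], "delta_rot": [0, 0, 0], "hand": 0}, {"slide": [0, 0, 0], "delta_rot": [0, 0, 0], "hand": 0}, {"slide": [0, 0, 0], "delta_rot": [0, 0, 0], "hand": 0}]'

```text
time_s: 5.3
eef_pos: [0.506, 0.0708, 0.0691]
eef_rot: [0.002, 0.537, 0.844, 0.001]
wrist_force: [3.4, 3.0, 3.5]
opening: 0.235
```

```bash
python3 look.py 3; python3 -c "
from bench import ctrl;print(ctrl.get_obs()['torque'])"
```

```text
t 5.3 pos [0.506  0.0708 0.0691] yaw 115.09 tz [ 0.004  0.001 -1.   ] F [3.4 3.  3.5] open 0.235
slide total [ 0.1506 -0.4886  0.0669] per row [ 3.011 -9.771  1.338]
[ 0.62162554 -0.61982214 -0.02839203]
```

View pics/s3.png

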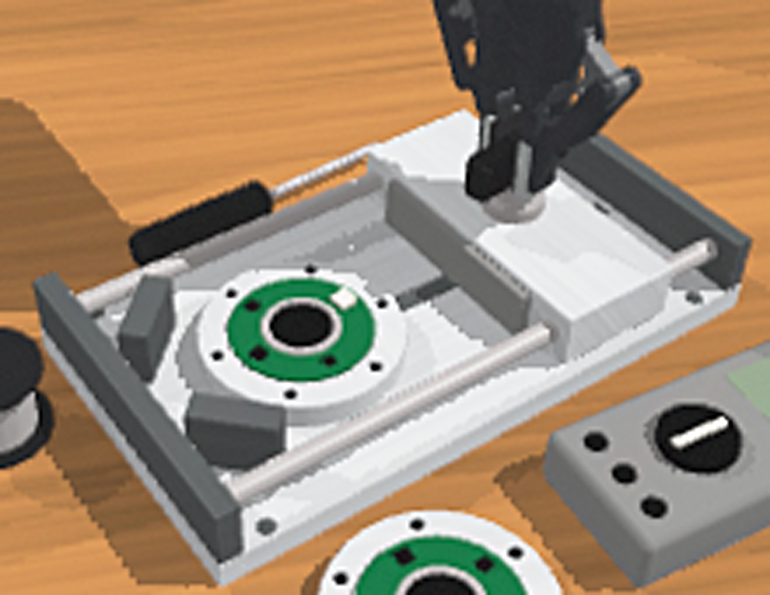

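Emit:
drive_tool --deltas '[{"slide": [0, 0, 0], "delta_rot": [0, 0, -0.05], "hand": 0}, {"slide": [0, 0, 0], "delta_rot": [0, 0, -0.05], "hand": 0}, {"slide": [0, 0, 0], "delta_rot": [0, 0, -0.05], "hand": 0}, {"slide": [0, 0, 0], "delta_rot": [0, 0, -0.05], "hand": 0}, {"slide": [0, 0, 0], "delta_rot": [0, 0, 0], "hand": 0}]'

```text
time_s: 6.02
eef_pos: [0.5064, 0.0711, 0.0691]
eef_rot: [0.002, 0.249, 0.969, 0.001]
wrist_force: [5.8, 5.9, 0.2]
opening: 0.236
```

```bash
python3 look.py 4; python3 -c "
from bench import ctrl;o=ctrl.get_obs();print(o['torque'],o['q'])"
```

```text
t 6.025 pos [0.5064 0.0711 0.0691] yaw 151.18 tz [ 0.005  0.001 -1.   ] F [5.8 5.9 0.2] open 0.236
slide total [ 0.4097 -0.3067  0.0664] per row [ 8.193 -6.134  1.327]
[ 0.95931685 -0.99575885  0.03124671] [-0.09404685  0.25159215  1.88976607  0.00207586  0.99516331 -1.16141004]
```

View pics/s4.png

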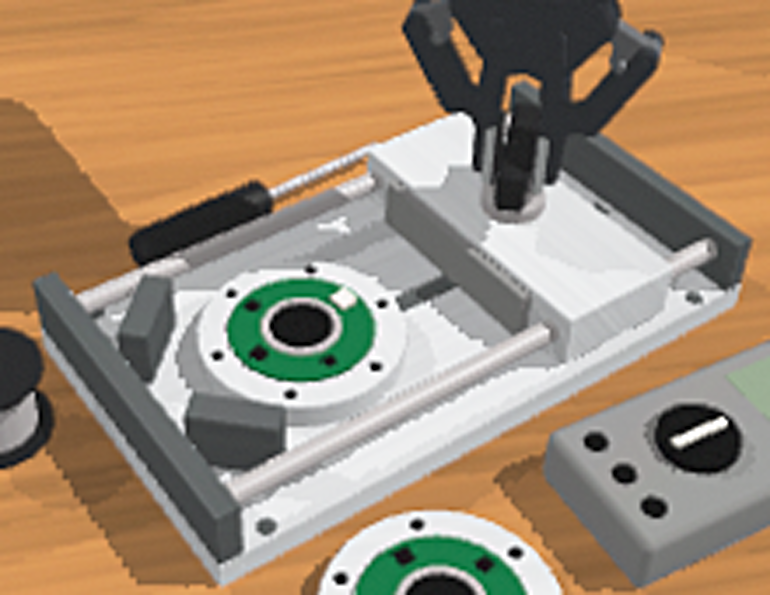

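Emit:
drive_tool --deltas '[{"slide": [0, 0, 0], "delta_rot": [0, 0, -0.05], "hand": 0}, {"slide": [0, 0, 0], "delta_rot": [0, 0, -0.05], "hand": 0}, {"slide": [0, 0, 0], "delta_rot": [0, 0, -0.05], "hand": 0}, {"slide": [0, 0, 0], "delta_rot": [0, 0, -0.05], "hand": 0}, {"slide": [0, 0, 0], "delta_rot": [0, 0, -0.02], "hand": 0}]'

```text
time_s: 6.75
eef_pos: [0.5069, 0.0709, 0.0691]
eef_rot: [0.003, -0.094, 0.996, 0.0]
wrist_force: [7.4, 5.4, -1.3]
opening: 0.232
```

```bash
python3 look.py 5; python3 -c "
from bench import ctrl;o=ctrl.get_obs();print(o['torque'],o['q'])"
```

```text
t 6.75 pos [0.5069 0.0709 0.0691] yaw -169.17 tz [ 0.006  0.001 -1.   ] F [ 7.4  5.4 -1.3] open 0.232
slide total [0.5116 0.0255 0.0659] per row [10.232  0.511  1.318]
[ 0.85840801 -1.23088867 -0.11125853] [-0.09430163  0.25177009  1.88947025  0.00200311  0.99427346 -1.85367041]
```

View pics/s5.png

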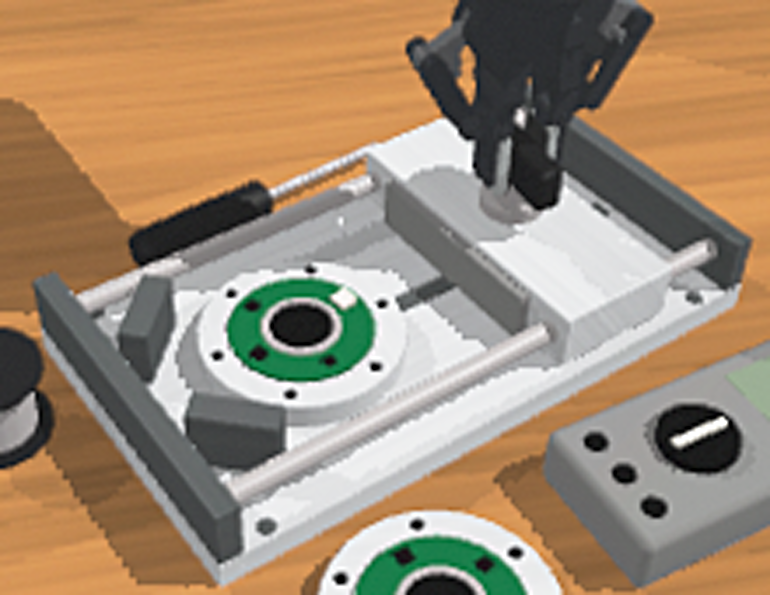

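Emit:
drive_tool --deltas '[{"slide": [-0.01, -0.05, 0], "delta_rot": [0, 0, 0], "hand": 0}, {"slide": [-0.02, -0.1, 0], "delta_rot": [0, 0, 0], "hand": 0}, {"slide": [-0.03, -0.14, 0], "delta_rot": [0, 0, 0], "hand": 0}, {"slide": [-0.03, -0.14, 0], "delta_rot": [0, 0, 0], "hand": 0}, {"slide": [-0.02, -0.07, 0], "delta_rot": [0, 0, 0], "hand": 0}]'

```text
time_s: 7.48
eef_pos: [0.5169, 0.047, 0.0691]
eef_rot: [0.003, -0.093, 0.996, 0.0]
wrist_force: [6.1, 5.0, -0.1]
opening: 0.234
```

```bash
python3 look.py 6; python3 -c "
from bench import ctrl;o=ctrl.get_obs();print(o['torque'],o['wrist_force'])"
```

```text
t 7.475 pos [0.5169 0.047  0.0691] yaw -169.35 tz [ 0.006  0.001 -1.   ] F [ 6.1  5.  -0.1] open 0.234
slide total [0.5171 0.0493 0.066 ] per row [10.342  0.987  1.321]
[ 0.45668344 -1.27517437 -0.13761894] [ 6.52586246  1.84167382 -2.18977873]
```

View pics/s6.png

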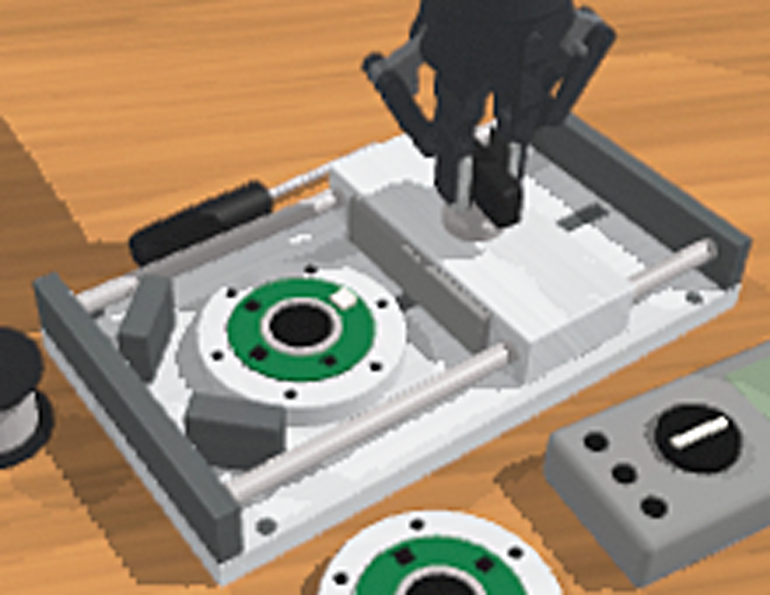

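Emit:
drive_tool --deltas '[{"slide": [-0.01, -0.05, 0], "delta_rot": [0, 0, 0], "hand": 0}, {"slide": [-0.01, -0.05, 0], "delta_rot": [0, 0, 0], "hand": 0}, {"slide": [-0.01, -0.04, 0], "delta_rot": [0, 0, 0], "hand": 0}, {"slide": [-0.008, -0.04, 0], "delta_rot": [0, 0, 0], "hand": 0}, {"slide": [-0.008, -0.04, 0], "delta_rot": [0, 0, 0], "hand": 0}]'

```text
time_s: 8.2
eef_pos: [0.5211, 0.0369, 0.0691]
eef_rot: [0.003, -0.093, 0.996, 0.0]
wrist_force: [6.9, 5.0, -1.1]
opening: 0.231
```

Emit:
drive_tool --deltas '[{"slide": [-0.007, -0.03, 0], "delta_rot": [0, 0, 0], "hand": 0}, {"slide": [-0.006, -0.03, 0], "delta_rot": [0, 0, 0], "hand": 0}, {"slide": [-0.006, -0.03, 0], "delta_rot": [0, 0, 0], "hand": 0}, {"slide": [-0.007, -0.03, 0], "delta_rot": [0, 0, 0], "hand": 0}, {"slide": [-0.006, -0.03, 0], "delta_rot": [0, 0, 0], "hand": 0}]'

```text
time_s: 8.82
eef_pos: [0.5241, 0.0299, 0.0691]
eef_rot: [0.003, -0.093, 0.996, 0.0]
wrist_force: [7.3, 5.5, -0.2]
opening: 0.231
```

```bash
python3 look.py 7; python3 -c "
from bench import ctrl;o=ctrl.get_obs();print(o['torque'],o['wrist_force'])"
```

```text
t 8.825 pos [0.5241 0.0299 0.0691] yaw -169.35 tz [ 0.006  0.001 -1.   ] F [ 7.3  5.5 -0.2] open 0.231
slide total [0.521  0.0675 0.066 ] per row [10.419  1.349  1.32 ]
[ 0.79410443 -1.21047572 -0.12104084] [ 5.94321007  4.37332072 -1.38168265]
```

View pics/s7.png

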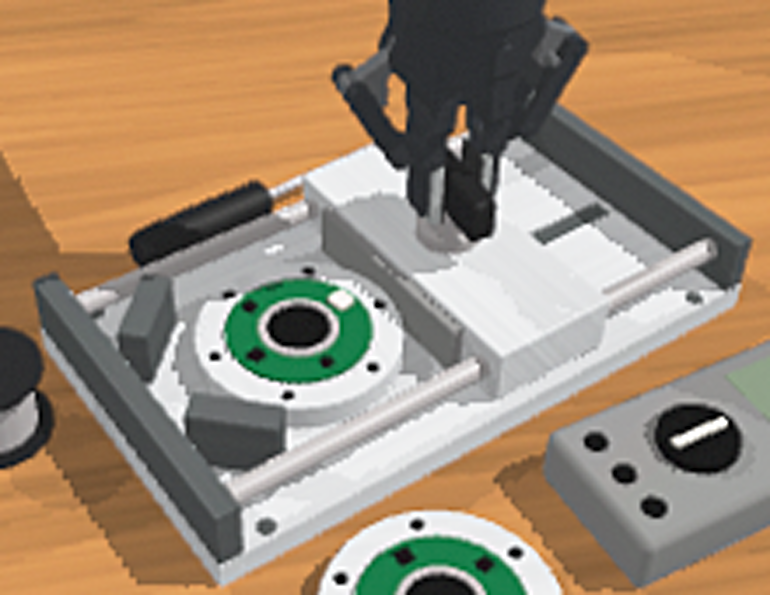

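Emit:
drive_tool --deltas '[{"slide": [-0.007, -0.03, 0], "delta_rot": [0, 0, 0], "hand": 0}, {"slide": [-0.006, -0.03, 0], "delta_rot": [0, 0, 0], "hand": 0}, {"slide": [-0.006, -0.03, 0], "delta_rot": [0, 0, 0], "hand": 0}, {"slide": [-0.007, -0.03, 0], "delta_rot": [0, 0, 0], "hand": 0}, {"slide": [-0.006, -0.03, 0], "delta_rot": [0, 0, 0], "hand": 0}]'

```text
time_s: 9.55
eef_pos: [0.527, 0.0229, 0.0691]
eef_rot: [0.003, -0.093, 0.996, 0.0]
wrist_force: [7.2, 4.8, -0.1]
opening: 0.227
```

Emit:
drive_tool --deltas '[{"slide": [-0.007, -0.03, 0], "delta_rot": [0, 0, 0], "hand": 0}, {"slide": [-0.006, -0.03, 0], "delta_rot": [0, 0, 0], "hand": 0}, {"slide": [-0.006, -0.03, 0], "delta_rot": [0, 0, 0], "hand": 0}, {"slide": [-0.005, -0.02, 0], "delta_rot": [0, 0, 0], "hand": 0}, {"slide": [-0.004, -0.02, 0], "delta_rot": [0, 0, 0], "hand": 0}]'

```text
time_s: 10.18
eef_pos: [0.5296, 0.0168, 0.0691]
eef_rot: [0.003, -0.093, 0.996, 0.0]
wrist_force: [7.5, 5.4, 0.1]
opening: 0.234
```

```bash
python3 look.py 8; python3 -c "
from bench import ctrl;o=ctrl.get_obs();print(o['torque'],o['wrist_force'])"
```

```text
t 10.175 pos [0.5296 0.0168 0.0691] yaw -169.34 tz [ 0.006  0.001 -1.   ] F [7.5 5.4 0.1] open 0.234
slide total [0.5239 0.0815 0.066 ] per row [10.478  1.629  1.321]
[ 0.7931794 -1.2022862 -0.1160702] [ 7.44362953  4.77981095 -1.12908406]
```

View pics/s8.png

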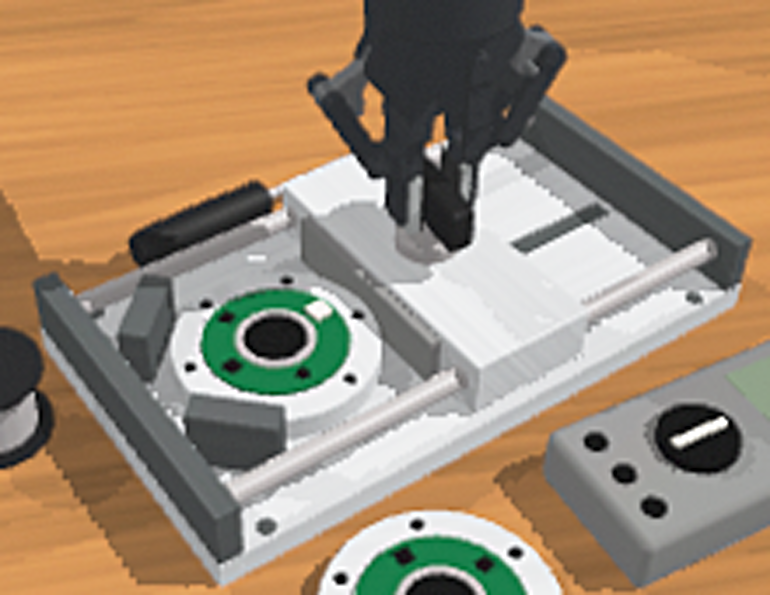

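View pics/t8.png

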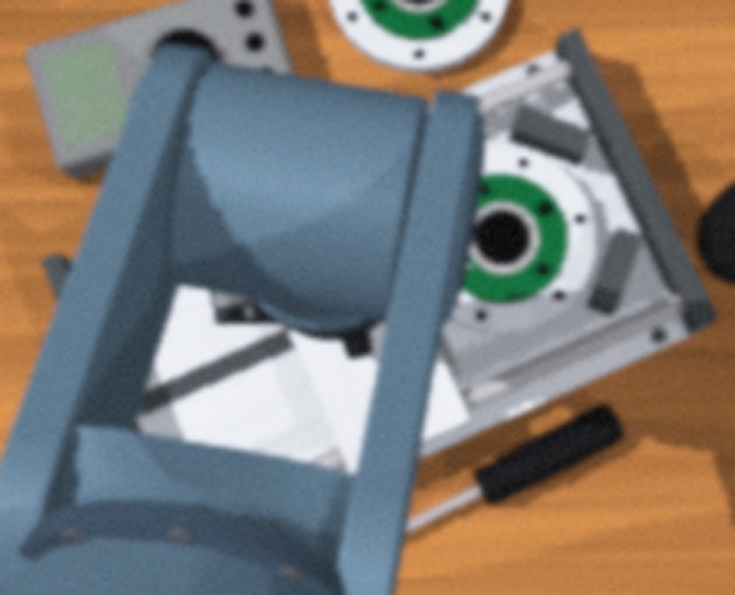

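```bash
python3 - <<'E'
from h import *
y=.40
for n,uv in (("top",ct(501,236)),("scene",(lambda u:(u[0],u[1]-10))(cs(275,336)))):
    b=back(n,uv,.033); d=b[:2]-[.5349,-.0020]; print(n,b,"along y",-np.sin(y)*d[0]+np.cos(y)*d[1]," x",np.cos(y)*d[0]+np.sin(y)*d[1])
E
```

```text
top [ 0.56680266 -0.07291057  0.033     ] along y -0.07773644293311033  x 0.0017704205967880998
scene [ 0.56486186 -0.07355101  0.033     ] along y -0.07757054344205418  x -0.00026657441449058975
```

Emit:
drive_tool --deltas '[{"slide": [-0.004, -0.02, 0], "delta_rot": [0, 0, 0], "hand": 0}, {"slide": [-0.004, -0.02, 0], "delta_rot": [0, 0, 0], "hand": 0}, {"slide": [-0.004, -0.02, 0], "delta_rot": [0, 0, 0], "hand": 0}, {"slide": [-0.004, -0.02, 0], "delta_rot": [0, 0, 0], "hand": 0}, {"slide": [-0.002, -0.01, 0], "delta_rot": [0, 0, 0], "hand": 0}]'

```text
time_s: 10.9
eef_pos: [0.5313, 0.0125, 0.0691]
eef_rot: [0.003, -0.093, 0.996, 0.0]
wrist_force: [6.3, 5.8, -1.4]
opening: 0.233
```

Emit:
drive_tool --deltas '[{"slide": [-0.002, -0.01, 0], "delta_rot": [0, 0, 0], "hand": 0}, {"slide": [-0.002, -0.01, 0], "delta_rot": [0, 0, 0], "hand": 0}, {"slide": [-0.002, -0.01, 0], "delta_rot": [0, 0, 0], "hand": 0}, {"slide": [-0.002, -0.01, 0], "delta_rot": [0, 0, 0], "hand": 0}, {"slide": [0, 0, 0], "delta_rot": [0, 0, 0], "hand": 0}]'

```text
time_s: 11.52
eef_pos: [0.532, 0.0108, 0.0691]
eef_rot: [0.003, -0.093, 0.996, 0.0]
wrist_force: [6.9, 5.8, -1.5]
opening: 0.232
```

Emit:
drive_tool --deltas '[{"slide": [-0.002, -0.01, 0], "delta_rot": [0, 0, 0], "hand": 0}, {"slide": [-0.002, -0.01, 0], "delta_rot": [0, 0, 0], "hand": 0}, {"slide": [-0.002, -0.01, 0], "delta_rot": [0, 0, 0], "hand": 0}, {"slide": [0, 0, 0], "delta_rot": [0, 0, 0], "hand": 0}, {"slide": [0, 0, 0], "delta_rot": [0, 0, 0], "hand": 0}]'

```text
time_s: 12.15
eef_pos: [0.5322, 0.0104, 0.069]
eef_rot: [0.003, -0.093, 0.996, 0.001]
wrist_force: [6.2, 9.5, 1.1]
opening: 0.233
```

```bash
python3 look.py 9
```

```text
t 12.15 pos [0.5322 0.0104 0.069 ] yaw -169.34 tz [ 0.005  0.003 -1.   ] F [6.2 9.5 1.1] open 0.233
slide total [0.5253 0.0881 0.0664] per row [10.506  1.762  1.328]
```

View pics/s9.png

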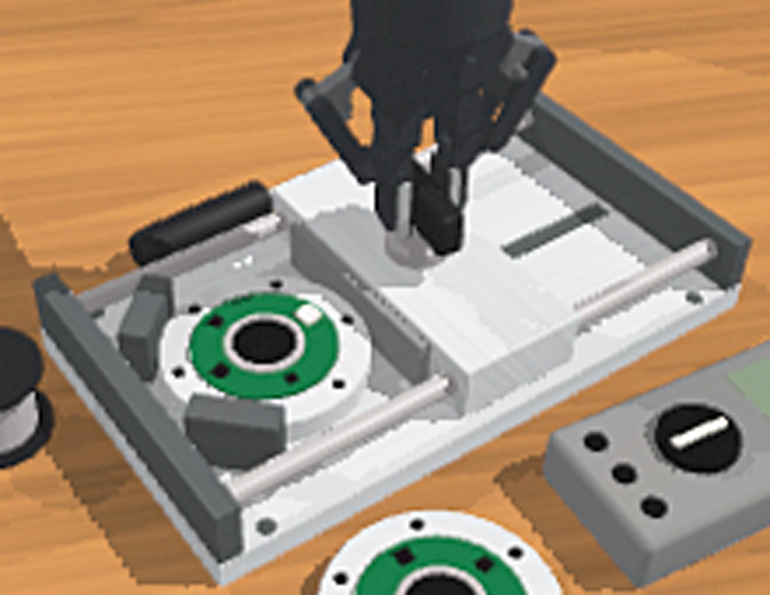

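View pics/t9.png

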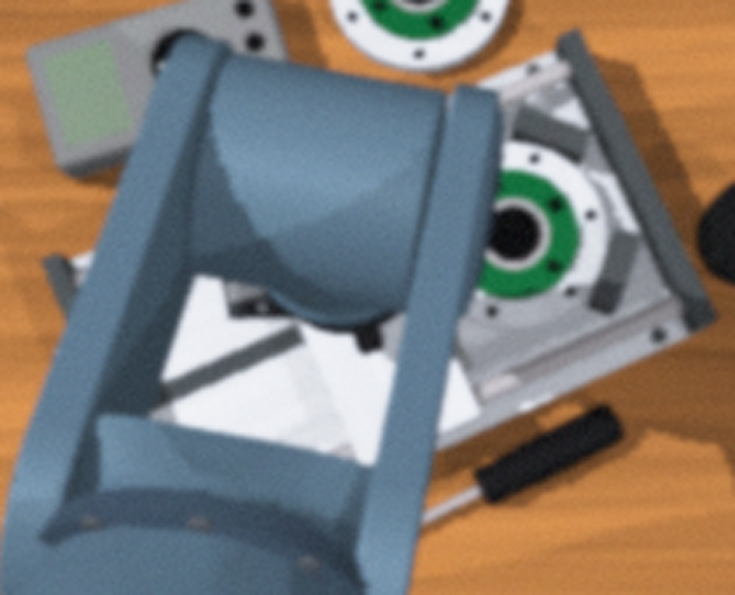

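Emit:
drive_tool --deltas '[{"slide": [-0.002, -0.01, 0], "delta_rot": [0, 0, 0], "hand": 0}, {"slide": [-0.002, -0.01, 0], "delta_rot": [0, 0, 0], "hand": 0}, {"slide": [-0.002, -0.01, 0], "delta_rot": [0, 0, 0], "hand": 0}, {"slide": [0, 0, 0], "delta_rot": [0, 0, 0], "hand": 0}, {"slide": [0, 0, 0], "delta_rot": [0, 0, 0], "hand": 0}]'

```text
time_s: 12.88
eef_pos: [0.5323, 0.0102, 0.069]
eef_rot: [0.002, -0.093, 0.996, 0.002]
wrist_force: [4.7, 15.3, 4.1]
opening: 0.236
```

Emit:
drive_tool --deltas '[{"slide": [0, 0, 0], "delta_rot": [0, 0, 0.04], "hand": 0}, {"slide": [0, 0, 0], "delta_rot": [0, 0, 0.05], "hand": 0}, {"slide": [0, 0, 0], "delta_rot": [0, 0, 0.05], "hand": 0}, {"slide": [0, 0, 0], "delta_rot": [0, 0, 0.05], "hand": 0}, {"slide": [0, 0, 0], "delta_rot": [0, 0, 0.05], "hand": 0}]'

```text
time_s: 13.5
eef_pos: [0.5321, 0.0096, 0.069]
eef_rot: [0.001, 0.282, 0.959, 0.002]
wrist_force: [4.1, 12.3, 4.6]
opening: 0.237
```

```bash
python3 -c "
from h import *
go([0,0,0],1)
from bench import ctrl;o=ctrl.get_obs();print(o['torque'])"
```

```text
t 13.5 pos [0.5321 0.0096 0.069 ] yaw 147.22 tz [ 0.003  0.003 -1.   ] F [ 4.1 12.3  4.6] open 0.237
slide total [ 0.4423 -0.2964  0.0671] per row [ 8.846 -5.929  1.343]
[ 2.032169   -0.61073066  0.22549194]
```

Now about 32° more to the starting yaw (115.1), plus a little.

Emit:
drive_tool --deltas '[{"slide": [0, 0, 0], "delta_rot": [0, 0, 0.05], "hand": 0}, {"slide": [0, 0, 0], "delta_rot": [0, 0, 0.05], "hand": 0}, {"slide": [0, 0, 0], "delta_rot": [0, 0, 0.05], "hand": 0}, {"slide": [0, 0, 0], "delta_rot": [0, 0, 0.03], "hand": 0}, {"slide": [0, 0, 0], "delta_rot": [0, 0, 0], "hand": 0}]'

```text
time_s: 14.12
eef_pos: [0.5317, 0.0092, 0.069]
eef_rot: [0.0, 0.537, 0.844, 0.002]
wrist_force: [2.5, 9.7, 5.5]
opening: 0.23
```

```bash
python3 look.py 10;python3 -c "
from bench import ctrl;o=ctrl.get_obs();print(o['torque'],o['wrist_force'])"
```

```text
t 14.125 pos [0.5317 0.0092 0.069 ] yaw 115.05 tz [ 0.003  0.003 -1.   ] F [2.5 9.7 5.5] open 0.23
slide total [ 0.2167 -0.4859  0.0676] per row [ 4.334 -9.717  1.353]
[ 1.82289625 -0.35057476  0.11981552] [ 2.13153499 11.74462852  6.56465884]
```

View pics/s10.png

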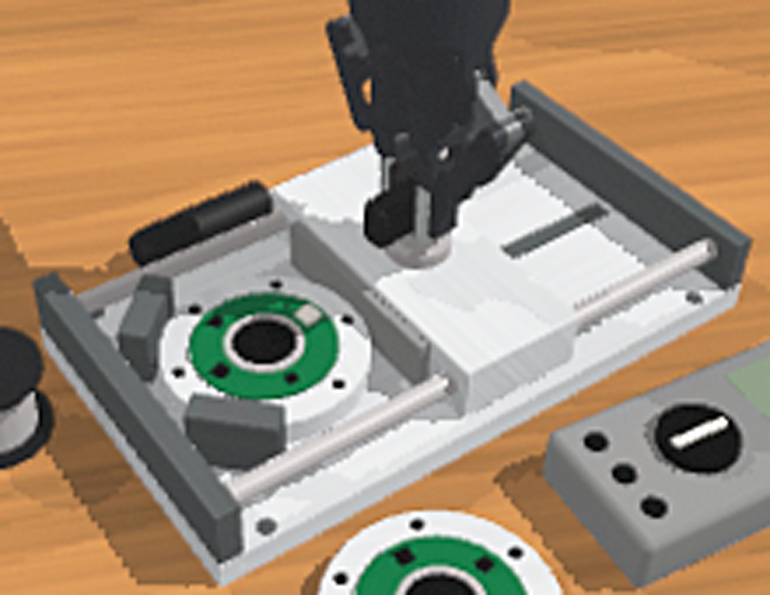

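Emit:
drive_tool --deltas '[{"slide": [0, 0, 0], "delta_rot": [0, 0, 0.01], "hand": 0}, {"slide": [0, 0, 0], "delta_rot": [0, 0, 0.01], "hand": 0}, {"slide": [0, 0, 0], "delta_rot": [0, 0, 0.01], "hand": 0}, {"slide": [0, 0, 0], "delta_rot": [0, 0, 0], "hand": 0}, {"slide": [0, 0, 0], "delta_rot": [0, 0, 0], "hand": 0}]'

```text
time_s: 14.85
eef_pos: [0.5317, 0.0092, 0.069]
eef_rot: [0.0, 0.576, 0.818, 0.002]
wrist_force: [2.1, 11.6, 5.9]
opening: 0.234
```

```bash
python3 -c "
from h import *
go([0,0,0],1)
from bench import ctrl;o=ctrl.get_obs();print(o['torque'])"
```

```text
t 14.85 pos [0.5317 0.0092 0.069 ] yaw 109.72 tz [ 0.002  0.003 -1.   ] F [ 2.1 11.6  5.9] open 0.234
slide total [ 0.1706 -0.5038  0.0677] per row [  3.412 -10.077   1.354]
[ 1.8369769  -0.29875878  0.18340965]
```

Emit:
drive_tool --deltas '[{"slide": [0.01, 0, 0], "delta_rot": [0, 0, 0.01], "hand": 0}, {"slide": [0.01, 0, 0], "delta_rot": [0, 0, 0.01], "hand": 0}, {"slide": [0.01, 0, 0], "delta_rot": [0, 0, 0], "hand": 0}, {"slide": [0.0, 0, 0], "delta_rot": [0, 0, 0], "hand": 0}, {"slide": [0, 0, 0], "delta_rot": [0, 0, 0], "hand": 0}]'

```text
time_s: 15.48
eef_pos: [0.5316, 0.0093, 0.0691]
eef_rot: [0.001, 0.601, 0.799, 0.001]
wrist_force: [2.9, 5.8, 4.2]
opening: 0.231
```

```bash
python3 look.py 11; python3 -c "
from h import *
from bench import ctrl;o=ctrl.get_obs();print(o['torque'])"
```

```text
t 15.475 pos [0.5316 0.0093 0.0691] yaw 106.16 tz [ 0.003  0.001 -1.   ] F [2.9 5.8 4.2] open 0.231
slide total [ 0.139  -0.5134  0.0674] per row [  2.78  -10.268   1.347]
[ 0.89631228 -0.41994207  0.48616901]
```

View pics/s11.png

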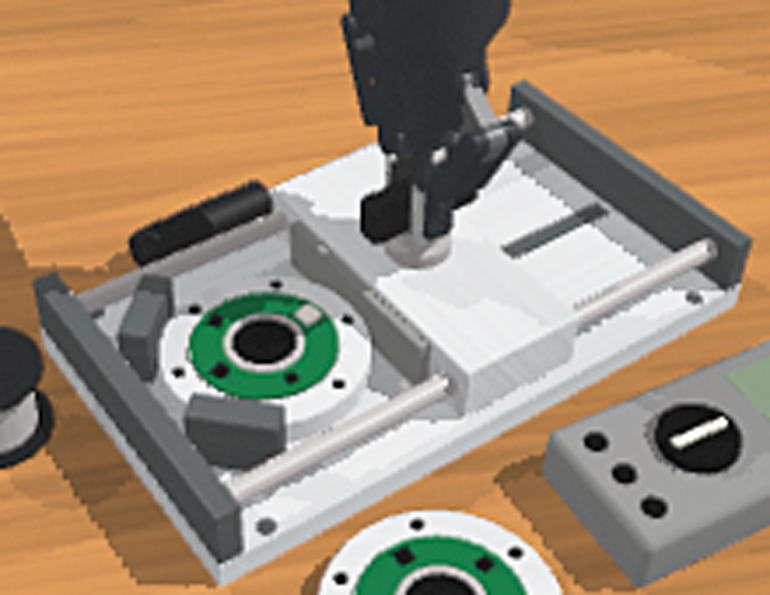

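The yaw moment has risen to 0.49 N m, so the knob is at its tight stop. The carriage stayed put when I backed off the push. Releasing.

Emit:
drive_tool --deltas '[{"slide": [0, 0, 0], "delta_rot": [0, 0, 0], "hand": 0.9}, {"slide": [0, 0, 0], "delta_rot": [0, 0, 0], "hand": 0.9}, {"slide": [0, 0, 0], "delta_rot": [0, 0, 0], "hand": 0.9}, {"slide": [0, 0, 0], "delta_rot": [0, 0, 0], "hand": 0.9}, {"slide": [0, 0, 0], "delta_rot": [0, 0, 0], "hand": 0.9}]'

```text
time_s: 16.2
eef_pos: [0.5302, 0.0085, 0.0677]
eef_rot: [-0.0, 0.601, 0.799, -0.0]
wrist_force: [0.6, -0.4, 0.3]
opening: 0.906
```

Emit:
drive_tool --deltas '[{"slide": [0, 0, -0.3], "delta_rot": [0, 0, 0], "hand": 0.9}, {"slide": [0, 0, -0.5], "delta_rot": [0, 0, 0], "hand": 0.9}, {"slide": [0, 0, -0.6], "delta_rot": [0, 0, 0], "hand": 0.9}, {"slide": [0, 0, -0.6], "delta_rot": [0, 0, 0], "hand": 0.9}, {"slide": [0, 0, -0.6], "delta_rot": [0, 0, 0], "hand": 0.9}]'

```text
time_s: 16.82
eef_pos: [0.5304, 0.0086, 0.2]
eef_rot: [0.001, 0.601, 0.799, 0.0]
wrist_force: [0.7, -0.0, -0.4]
opening: 0.896
```

```bash
python3 look.py 12
```

```text
t 16.825 pos [0.5304 0.0086 0.2   ] yaw 106.1 tz [ 0.001 -0.    -1.   ] F [ 0.7 -0.  -0.4] open 0.896
slide total [ 0.1389 -0.5122  0.1994] per row [  2.779 -10.243   3.987]
```

View pics/s12.png

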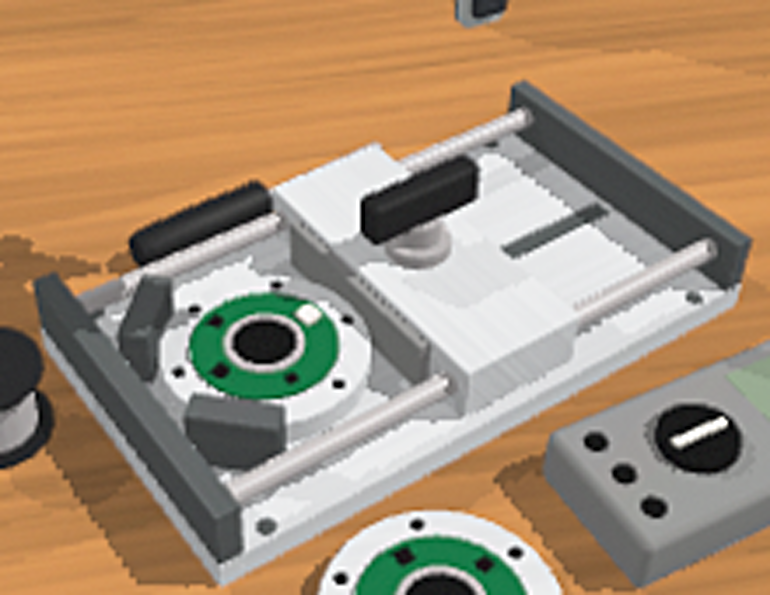

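View pics/t12.png

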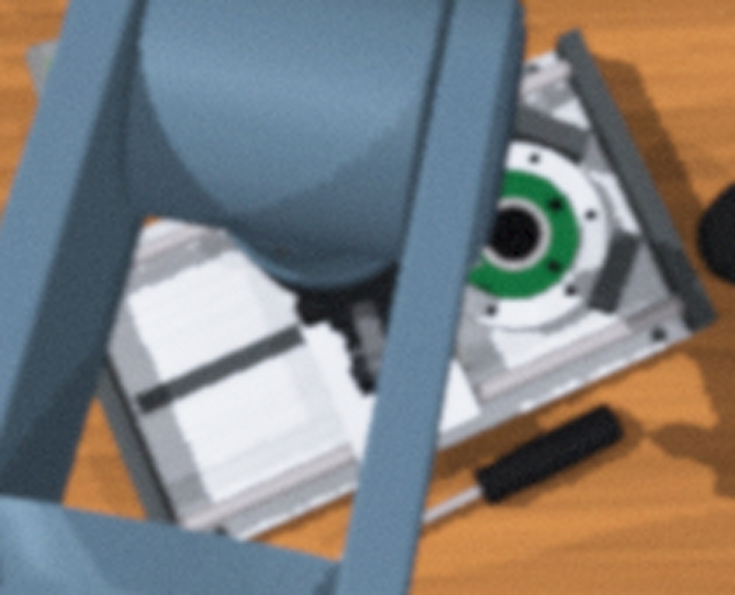

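```bash
python3 - <<'E'
from h import *
p=[.5349,-.0020,.398]
im=cv2.imread("pics/s12.png")
f=lambda X:tuple(int(round(v)) for v in ((np.array(proj("scene",X))-[185,130]+.5)*3.5-.5))
for k,c in((0,(0,0,255)),(.2,(0,200,0))):
    for z in(.072,.098):
        q=[]
        for sx,sy in((1,1),(1,-1),(-1,-1),(-1,1)):
            x,y=.008*sx,.035*sy
            q.append(f(W(p,np.cos(k)*x-np.sin(k)*y,.013+np.sin(k)*x+np.cos(k)*y,z)))
        cv2.polylines(im,[np.array(q)],True,c,1)
cv2.imwrite("pics/ov.png",cv2.resize(im[120:300,250:560],None,fx=2.5,fy=2.5))
E
```

```text
(no output)
```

View pics/ov.png

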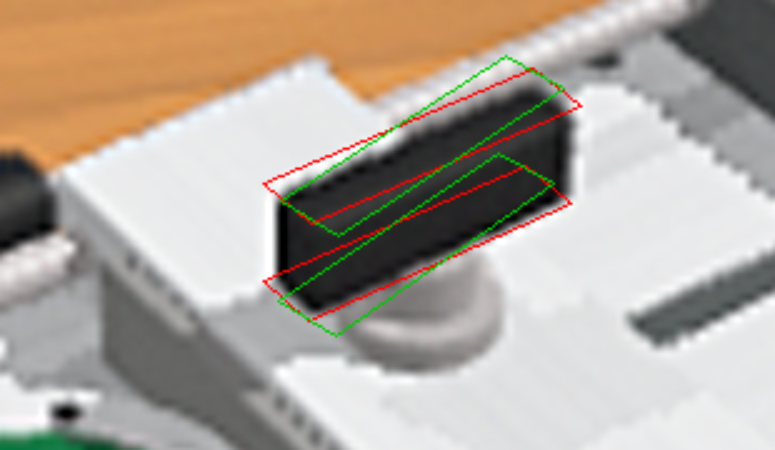

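```bash
python3 - <<'E'
from h import *
y=.398
for n,uv in (("top",ct(513,231)),("scene",(lambda u:(u[0],u[1]-10))(cs(265,342)))):
    b=back(n,uv,.033); d=b[:2]-[.5349,-.0020]; print(n,"y",-np.sin(y)*d[0]+np.cos(y)*d[1]," x",np.cos(y)*d[0]+np.sin(y)*d[1])
from bench import ctrl
print(ctrl.hand_in())
E
```

```text
top y -0.08536924587193798  x 0.0017317569255087088
scene y -0.08425003924912258  x 0.0007242056458840809
the job is handed in; nothing more can be done
None
```

The flange is clamped home in the V-block with the knob tight, and I have handed the job in at about 17 s on the robot's clock, against the 48 s limit. `hand_in()` gives no verdict.

- **Free:** I gripped the wing and turned the tool about 76° anticlockwise while the carriage still stood back, which freed the carriage.
- **Push home:** I slid the carriage about 65 mm at reducing speed. The jaw pushed the flange until it stopped dead, with about 10 N of push at the end.
- **Tighten:** I turned the tool about 85° clockwise until the turning moment rose to 0.49 N m, which I took as the tight stop. I then eased off the push, opened the fingers and rose to 0.2 m.

**Last checks:**
- **Flange:** it measures 84–85 mm from the fixture centre towards the V-block, against a target of 85 mm, and 1–2 mm off the centre line. That offset is within the error of the cameras and my fit.
- **Knob:** the outline for angle 0 matches the wing, and the one for 0.2 rad does not. The tool turned about 7° past the fixture direction, so the wing probably slipped or flexed in the pads at the stop.
- **Force and bystanders:** the wrist force is about 0. The gripper never came near the flange, and the bystanders still in view had not moved. The arm partly hid the top view at the end.

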